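# Find the spacer that steadies the tape roll

### The job

The tape dispenser has a gap between the side of its tape roll and the sprung cheek. Try the horseshoe spacers from the tray in it, astride the axle, until you find the one that slides fully home over the axle, down to the base, and sits snugly, pushing the sprung cheek back a little: not loose, and never forced where it jams (60 N at the very most). Leave that one in place and let go of it, with the other two standing in the tray and everything else left where it is.

Things in the scene. Friction and masses are not known exactly. Their poses are not given: they have to be found in the camera images.
- dispenser: pink bench tape dispenser, fixed: base 170 x 170 x 20 mm, origin at the centre of its underside, z up. A steel axle 16 mm thick, centre line 68 mm above the counter, runs along its y with the tape roll on it. Facing the roll's side is the aluminium cheek; a spacer goes from above into the gap between them, astride the axle. No part is higher than 114 mm.
- roll (a point): centre of the brown tape roll, on the axle, axes as the dispenser. The roll is fixed, 90 mm across (top 113 mm above the counter), 48 mm wide along y; its flat side face, 24 mm to -y of this point, looks across the gap to the cheek. The rim of that face is chamfered, 4 mm along y by 8 mm radially.
- seat (a point): point on top of the dispenser's base (20 mm above the counter), under the axle, in the plane of the roll's side face; axes as the dispenser: x across the axle, y along it into the roll, z up. The gap lies on its -y side. A spacer fully home stands with both feet on the base, astride the axle (2 mm under the notch): its origin is at this height, half its thickness to -y, within 3 mm in x.
- cheek (a joint): travel (m) of the sprung cheek away from the roll, 0 at rest: moves from 1.3 N on, 0.5 N per mm more, hard stop at 6 mm. Plate 60 mm wide, 38 to 98 mm above the counter, then a lip flaring 8 mm away up to 113 mm. Resting gap to the roll face: unknown, 9.5 to 20 mm. Right spacer: pushes it back over 1 mm, within the stop; a thinner one does not move it, a thicker one jams on the lip.
- tray: black open tray, fixed, 130 (x) by 250 (y) mm, walls 14 mm high and 4 mm thick, floor 4 mm thick; origin at the centre of its underside. The three spacers stand in a row along its y, about 70 mm apart, in any order.
- spacer_green: green plastic horseshoe spacer, 14 mm thick (y), 48 mm wide (x), 50 to 100 g, standing on two legs 13 mm wide and 58 mm high with a 22 mm notch between; above them a crown up to 82 mm, then a grip tab 30 (x) by 14 (y) mm, from 82 to 138 mm high. Origin: centre of its underside, z up. May be turned half round.
- spacer_yellow: yellow plastic horseshoe spacer, 18 mm thick (y), 48 mm wide (x), 50 to 100 g, standing on two legs 13 mm wide and 58 mm high with a 22 mm notch between; above them a crown up to 82 mm, then a grip tab 30 (x) by 14 (y) mm, from 82 to 138 mm high. Origin: centre of its underside, z up. May be turned half round.
- spacer_red: red plastic horseshoe spacer, 22 mm thick (y), 48 mm wide (x), 50 to 100 g, standing on two legs 13 mm wide and 58 mm high with a 22 mm notch between; above them a crown up to 82 mm, then a grip tab 30 (x) by 14 (y) mm, from 82 to 138 mm high. Origin: centre of its underside, z up. May be turned half round.
- tape_small: small pale-blue tape ring, 38 mm across, 12 mm high, in the tray; bystander
- tape_spare: spare roll of brown tape lying flat, 100 mm across, 48 mm high; bystander
- sauce_jar: amber jar with red cap, 60 mm across, 75 mm high; bystander
- cup: paper cup, 72 mm across, 80 mm high; bystander
- marker: blue marker pen lying down, 134 mm long, 14 mm thick; bystander
Things that resemble listed ones, but are neither listed nor needed, are in the scene too. Several things have the shape of the spacer_yellow; the one meant has the colours described above.

How it is judged:
By the outcome, as a careful person would: the job done as asked, in the order asked, and still so for the second after the job is handed in, with the robot touching nothing.
It also fails if it takes over 72 s, if anything falls off the work surface, if the arm or the gripper's body presses on something with over 40 N, if the wrist force passes 120 N, or if a joint passes its speed limit or range.

### The arm

A 6-joint arm with a two-finger parallel gripper is mounted at the origin on the work surface. World frame = base frame: x ahead of the robot, y to its left, z up, the work surface at z = 0. Lengths are in m, angles in rad, forces in N, time in s.
With the tool pointing down it reaches from about 0.35 to 0.775 m from the base axis. Payload 5.5 kg.
Tool frame: the origin (TCP) lies midway between the tips of the shut fingers; the grasp point (between the pads) lies grasp_offset behind it (grasp_offset is the distance from the TCP to the grasp point, in m); z points along the fingers, y is the line along which they close (so a half turn about z gives the same grasp; the last joint's range is limited). The gripper opens to 85 mm and grips with 20 to 120 N. Pads are 22 mm wide; open, the fingers measure 114 mm over their backs; the gripper's body (76 mm by 85 mm) begins 54 mm behind the grasp point. The pads swing forward as they close: fully open they stand 13 mm farther back than shut.
Start: joints at [-1.359, 0.313, 0.046, 1.304, 0, 1.431], TCP at [0.198, -0.54, 0.231] pointing down, gripper open.
Joint ranges: [-2.76, 2.76], [-0.86, 1.69], [-1.03, 1.26], [-2.2, 2.34], [-1.47, 1.5], [-3.14, 3.14]. Speed limits (rad/s): [2.57, 2.57, 3.14, 3.14, 3.14, 3.14].

### API

Orientations are given as a unit quaternion [w, x, y, z].
In Python, from workcell import * gives the robot as it stands.
- The arm moves only by the tool step_arm, never from a script. Its argument "deltas" is a list of rows, each a list of 7 numbers: the shift along the world's x, y, z in mm, then the turn, a rotation vector about the world's x, y, z in degrees, then the gripper's target within -1 to 1 (fully open at 1, half-way at 0, shut at -1). A call has 1 to 5 rows; each row shifts and turns the commanded pose from where the row before left it; what a row does not reach is not made up. A row lasts 1/10 s, in which the tool goes at most 50 mm and 8.59 degrees, less where a joint would pass 70% of its speed; a pose out of reach is approached as far as the arm can. A call is refused whole if a number of a shift passes 50 or a number of a turn 8.59, either way. A call with a gripper value outside its range is refused whole. The fingers move at their own pace and stop on an object; "newtons" is the grip in N (left out, the last holds). Time passes only in rows, so rows that do not move let the fingers close. It gives the time, the measured TCP pose, the force, the opening and the grip force at its end, in the units of the state.
- get_state(): the state, without advancing time (a new reading comes with each control period).
- read_camera(name): name is "side" or "top" or "wrist"; returns a dict with "image" (420x560x3 uint8, red, green, blue), "z_map" (420x560 float32, m along the optical axis (not along the pixel's ray), 0 where there is no reading), "K" (3x3 intrinsics, pixels), "dist_coeffs" ([k1, k2, p1, p2, k3] as OpenCV has them; the pictures are not rectified), "world_from_camera" (4x4, takes a point from camera to world coordinates). Camera axes: x right, y down, z forward; pixel columns grow to the right and rows downward; lengths in m; the calibration is good to about 2 mm. A picture is of the moment at which its call begins.
- hand_in(): hands the job in; it is judged then, once.
The state is a dict: "clock": time; "joint_pos": joint angles; "qvel": joint speeds; "tau": joint torques, N m; "tcp_pos": TCP position; "orientation": TCP orientation; "wrist_force": force on the tool from outside, world axes, zero at the start; "ft_torque": the same for the moment, N m; "finger_gap": finger opening in m; "grip_force": force on a finger pad.
Only numpy, scipy, OpenCV 4.12 (cv2) and the standard library are available. Lean on these libraries where they do the work, as an engineer would, in place of code of your own. Each camera call takes 0.05 s, during which the arm holds its last target. There are 200 camera calls.

## Working session

There is one attempt and no reset: what is moved stays moved. The work goes in short steps, Python scripts to look and compute and a tool call to move; the robot and the scene stay as the last step left them, time stands still between calls to the robot, and variables do not carry over. Pictures are saved under pics/ and viewed, at most 10 in all, crops included, and the job is handed in when it is done.

Besides the shell and the picture viewer there is one more tool, called after ">>>" as name(argument=value, ...), one argument or row to a line, values as JSON. step_arm: Moves the arm, as the interface text tells. Its arguments: {"type":"object","properties":{"deltas":{"type":"array","items":{"type":"array","items":{"type":"number"}}},"newtons":{"type":"number"}},"required":["deltas"]}

```bash
mkdir -p pics
cat > h.py <<'E'
from workcell import *
import numpy as np, cv2, pickle
def cam(n,save=None):
    c=read_camera(n)
    if save: cv2.imwrite('pics/'+save,cv2.cvtColor(c['image'],cv2.COLOR_RGB2BGR))
    return c
def pts(c):
    h,w=c['z_map'].shape
    u,v=np.meshgrid(np.arange(w),np.arange(h))
    n=cv2.undistortPoints(np.stack([u,v],-1).reshape(-1,1,2).astype(float),c['K'],c['dist_coeffs']).reshape(h,w,2)
    z=c['z_map'][...,None]
    p=np.concatenate([n*z,z],-1)
    T=c['world_from_camera']
    return p@T[:3,:3].T+T[:3,3]
E
python3 - <<'E'
from h import *
for n in ('top','side'):
    c=cam(n,n+'0.png'); pickle.dump(c,open(n+'.pkl','wb')); print(n,c['world_from_camera'].round(3).tolist())
s=get_state(); print({k:np.round(v,3).tolist() for k,v in s.items()}); import workcell; print([x for x in dir(workcell) if x[0]!='_'])
E
```

```text
top [[-0.016, -0.982, 0.191, 0.395], [-1.0, 0.018, 0.007, -0.016], [-0.01, -0.191, -0.982, 1.007], [0.0, 0.0, 0.0, 1.0]]
side [[0.927, -0.256, 0.273, 0.317], [-0.374, -0.614, 0.695, -0.671], [-0.01, -0.747, -0.665, 0.672], [0.0, 0.0, 0.0, 1.0]]
{'clock': 0.1, 'joint_pos': [-1.359, 0.314, 0.045, 1.304, -0.0, 1.431], 'qvel': [0.0, -0.002, 0.002, -0.0, -0.001, -0.0], 'tau': [0.003, -48.173, 29.924, 0.013, -0.0, 0.0], 'tcp_pos': [0.198, -0.539, 0.231], 'orientation': [-0.001, 0.985, 0.175, -0.0], 'wrist_force': [0.359, 0.616, -0.246], 'ft_torque': [0.003, 0.017, -0.012], 'grip_force': 0.0, 'finger_gap': 0.085}
['MotionError', 'get_state', 'grasp_offset', 'hand_in', 'read_camera']
```

View pics/top0.png

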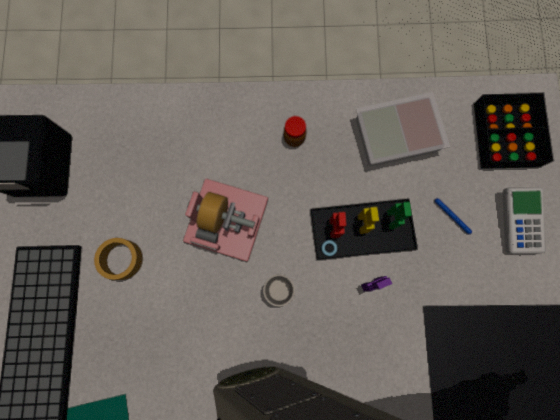

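View pics/side0.png

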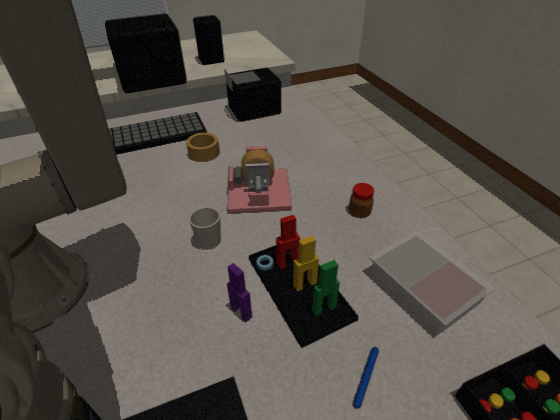

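Top view: the dispenser is at (227,220). The tray is at (363,230), with red at (338,225), yellow at (368,220), green at (400,212) and the small ring at (330,247). Possible mix-ups are the purple horseshoe outside the tray at (376,284), which is a decoy, and the calculator and the button box, which only share colours. I choose the three in the tray. Next I measure poses from masks and depth.

```bash
cat > m.py <<'E'
from h import *
T=pickle.load(open('top.pkl','rb'));S=pickle.load(open('side.pkl','rb'))
rngs={'red':[(0,8),(172,180)],'yellow':[(20,32)],'green':[(50,80)]}
boxT={'red':(310,195,420,262)}
def mask(c,hs,box,smin=150):
    h=cv2.cvtColor(c['image'],cv2.COLOR_RGB2HSV); m=np.zeros(h.shape[:2],bool)
    for a,b in hs: m|=(h[...,0]>=a)&(h[...,0]<=b)&(h[...,1]>smin)&(h[...,2]>40)
    b=np.zeros_like(m); b[box[1]:box[3],box[0]:box[2]]=1
    return m&b&(c['z_map']>0)
def rect(p):
    r=cv2.minAreaRect((p[:,:2]*1000).astype(np.float32)); return np.round(r[0],1),np.round(r[1],1),round(r[2],1)
for n,c,box in(('top',T,(310,190,420,262)),('side',S,(240,190,370,345))):
    P=pts(c)
    for k,hs in rngs.items():
        p=P[mask(c,hs,box)]
        tab=p[(p[:,2]>.130)&(p[:,2]<.15)]; up=p[(p[:,2]>.09)]
        print(n,k,len(p),'z',np.percentile(p[:,2],[1,50,99]).round(3),'tabtop',len(tab),rect(tab) if len(tab)>4 else '','tab',rect(up),'all',rect(p))
P=pts(T)
h=cv2.cvtColor(T['image'],cv2.COLOR_RGB2HSV)
m=np.zeros(h.shape[:2],bool); m[170:270,175:275]=1
pz=P[...,2]
base=m&(pz>.014)&(pz<.027); print('base',rect(P[base]))
m2=np.zeros_like(m); m2[190:270,300:430]=1
wall=m2&(pz>.010)&(pz<.018)&(h[...,2]<60); print('tray',rect(P[wall]))
E
python3 m.py
python3 - <<'E'
import pickle,cv2
T=pickle.load(open('top.pkl','rb'));S=pickle.load(open('side.pkl','rb'))
a=cv2.resize(T['image'][165:275,175:275],(400,440),interpolation=2);b=cv2.resize(S['image'][140:230,215:305],(400,440),interpolation=2)
import numpy as np
cv2.imwrite('pics/crop1.png',cv2.convertScaleAbs(np.hstack([a,b])[...,::-1],alpha=1.6))
E
```

```text
top red 325 z [0.002 0.087 0.143] tabtop 100 (array([ 540.3, -147.4]), array([28.9, 14.2]), 1.9) tab (array([ 540.4, -147.3]), array([29.8, 14.3]), 1.9) all (array([ 550.6, -156.9]), array([67.9, 41.6]), 0.1)
top yellow 384 z [0.001 0.087 0.144] tabtop 108 (array([ 550.8, -217.7]), array([30.6, 14.5]), 3.0) tab (array([ 550.8, -217.7]), array([30.5, 14.8]), 3.5) all (array([ 561.6, -233.7]), array([67.3, 52.7]), 4.5)
top green 153 z [0.003 0.139 0.144] tabtop 92 (array([ 559.6, -288.2]), array([14.1, 28.9]), 90.0) tab (array([ 560.4, -288.9]), array([29.9, 14.4]), 4.2) all (array([ 574.5, -306.5]), array([44.6, 80. ]), 38.2)
side red 975 z [0.008 0.076 0.142] tabtop 120 (array([ 542.2, -145.9]), array([29.3, 16.6]), 0.6) tab (array([ 542.7, -146.3]), array([30.6, 16.7]), 2.9) all (array([ 655.7, -102.7]), array([296.1,  42. ]), 19.3)
side yellow 936 z [0.003 0.081 0.142] tabtop 143 (array([ 552.4, -216.7]), array([29.2, 16.3]), 3.3) tab (array([ 552.1, -217.2]), array([29.6, 16.6]), 4.8) all (array([ 567.7, -156.2]), array([157.3,  51.2]), 76.3)
side green 672 z [0.008 0.087 0.142] tabtop 145 (array([ 561. , -288.8]), array([28. , 15.4]), 3.1) tab (array([ 562.5, -288.8]), array([31.2, 15.5]), 3.6) all (array([ 569.5, -243.4]), array([117.1,  47.1]), 80.6)
base (array([567., 126.]), array([169.8, 169.3]), 71.9)
tray (array([ 537.4, -216.4]), array([129.9, 250.3]), 5.1)
```

View pics/crop1.png

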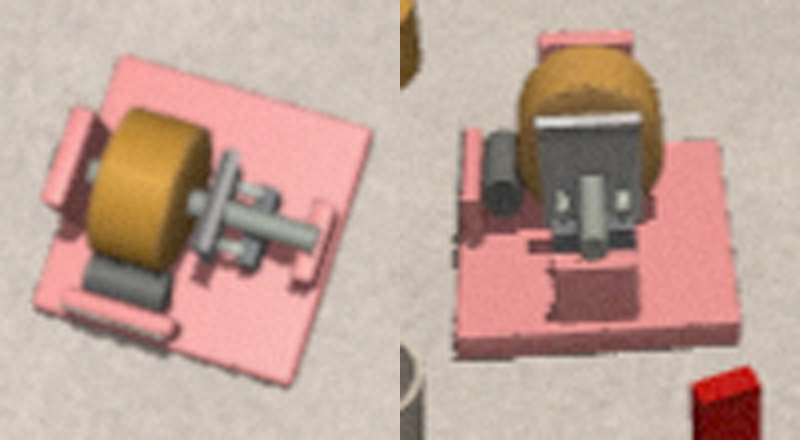

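The crop shows the roll on the left, the cheek plate facing it, and the axle pointing to image right and slightly down, so dispenser yaw is about -18°. Now I measure the roll face, cheek and axle in the dispenser frame.

```bash
cat > m2.py <<'E'
from h import *
import sys
t=np.radians(-18.1); X=np.array([np.cos(t),np.sin(t)]);Y=np.array([-np.sin(t),np.cos(t)]);O=np.array([.567,.126])
def loc(P): d=P[...,:2]-O; return np.stack([d@X,d@Y,P[...,2]],-1)*1000
if __name__=='__main__':
  for n in ('top','side'):
    c=pickle.load(open(n+'.pkl','rb')); L=loc(pts(c)); h=cv2.cvtColor(c['image'],cv2.COLOR_RGB2HSV)
    inb=(abs(L[...,0])<86)&(abs(L[...,1])<86)&(c['z_map']>0)
    q=inb&(L[...,2]<24)&(L[...,2]>15); print(n,'base',rect(L[q]/1000) if 0 else cv2.minAreaRect(L[q][:,:2].astype(np.float32)), np.median(L[q][:,2]))
    br=inb&(h[...,0]>8)&(h[...,0]<25)&(h[...,1]>110)&(L[...,2]>60); l=L[br]
    print('roll',len(l),np.percentile(l,[1,50,99],axis=0).round(1).tolist())
    tp=l[l[:,2]>108]; print('rolltop',np.percentile(tp,[2,50,98],axis=0).round(1).tolist())
    gr=inb&(h[...,1]<90)&(L[...,2]>60)&(L[...,1]<30); g=L[gr]
    for a,b in((112,120),(106,112),(100,106),(90,100),(72,80),(60,72)):
        s=g[(g[:,2]>a)&(g[:,2]<b)]
        if len(s)>3: print('grey',a,b,len(s),np.percentile(s,[2,50,98],axis=0).round(1).tolist())
E
python3 m2.py
```

```text
top base ((0.057098388671875, -0.0368194580078125), (169.29751586914062, 169.7702178955078), 0.00998948235064745) 19.043682022901187
roll 885 [[-43.6, -0.2, 62.0], [-4.4, 19.9, 104.3], [41.7, 47.0, 114.2]]
rolltop [[-21.0, 3.2, 108.1], [-0.1, 25.3, 110.9], [18.8, 46.6, 114.3]]
grey 112 120 23 [[-27.2, -24.8, 112.3], [-0.3, -22.4, 113.0], [27.3, -20.8, 115.4]]
grey 106 112 71 [[-29.1, -26.2, 106.1], [-0.7, -23.0, 110.0], [28.4, -17.5, 111.9]]
grey 100 106 23 [[-28.8, -17.7, 100.4], [-0.6, -15.9, 102.6], [27.6, -14.1, 105.7]]
grey 90 100 10 [[-29.2, -17.8, 92.4], [-16.4, -13.8, 98.3], [23.4, -12.9, 99.5]]
grey 72 80 143 [[-7.2, -76.6, 72.1], [-0.1, -44.4, 74.2], [6.6, -0.3, 78.4]]
grey 60 72 133 [[-64.4, -80.9, 60.1], [-6.6, -33.5, 65.1], [21.2, 11.8, 71.9]]
side base ((1.9947662353515625, -0.8083724975585938), (167.90682983398438, 169.9641571044922), 0.05464962124824524) 18.78939472875696
roll 436 [[-39.2, -1.5, 61.7], [3.1, 13.9, 103.9], [43.6, 49.7, 113.2]]
rolltop [[-15.8, 2.1, 108.1], [2.8, 23.6, 110.4], [21.6, 47.9, 113.3]]
grey 112 120 7 [[-25.6, -26.2, 112.5], [4.6, -24.3, 112.7], [22.0, -21.4, 113.5]]
grey 106 112 57 [[-26.0, -27.3, 106.2], [1.7, -23.6, 109.8], [29.9, -19.0, 111.8]]
grey 100 106 25 [[-25.6, -23.9, 100.4], [4.2, -21.9, 102.9], [30.2, -19.2, 105.5]]
grey 90 100 66 [[-29.1, -21.3, 90.3], [1.7, -17.9, 95.2], [30.0, 3.2, 99.7]]
grey 72 80 117 [[-26.1, -77.4, 72.1], [2.4, -25.0, 74.9], [32.2, -0.5, 79.2]]
grey 60 72 141 [[-29.4, -78.2, 60.2], [3.3, -20.8, 66.1], [31.7, 3.7, 71.9]]
```

>>> step_arm(
  deltas=[
    [22, 39, 6, 0, 0, 8.4, 1],
    [22, 39, 6, 0, 0, 8.4, 1],
    [22, 39, 6, 0, 0, 8.4, 1],
    [22, 39, 6, 0, 0, 8.4, 1],
    [22, 39, 6, 0, 0, 8.4, 1],
  ],
  newtons=40,
)

```text
clock: 0.6
tcp_pos: [0.3085, -0.3431, 0.2612]
orientation: [-0.0, 0.855, 0.519, 0.0]
wrist_force: [0.2, -1.4, -1.1]
finger_gap: 0.085
grip_force: 0.0
```

>>> step_arm(
  deltas=[
    [22, 39, 6, 0, 0, 8.4, 1],
    [22, 39, 6, 0, 0, 8.4, 1],
    [22, 39, 6, 0, 0, 8.4, 1],
    [22, 39, 6, 0, 0, 8.4, 1],
    [22, 39, 6, 0, 0, 8.4, 1],
  ],
)

```text
clock: 1.1
tcp_pos: [0.4185, -0.148, 0.2914]
orientation: [-0.0, 0.612, 0.791, 0.0]
wrist_force: [1.3, -0.5, -0.1]
finger_gap: 0.0854
grip_force: 0.0
```

>>> step_arm(
  deltas=[
    [22, 39, 6, 0, 0, 8.4, 1],
    [22, 39, 6, 0, 0, 8.4, 1],
    [22, 39, 6, 0, 0, 8.4, 1],
    [22, 39, 6, 0, 0, 8.4, 1],
    [22, 39, 6, 0, 0, 8.4, 1],
  ],
)

```text
clock: 1.6
tcp_pos: [0.5285, 0.0471, 0.3213]
orientation: [-0.0, 0.288, 0.958, -0.0]
wrist_force: [0.0, -0.7, -0.4]
finger_gap: 0.0852
grip_force: 0.0
```

>>> step_arm(
  deltas=[
    [20, 39, 6, 0, 0, 8.0, 1],
    [20, 39, 6, 0, 0, 8.0, 1],
    [0, 0, 0, 0, 0, 0, 1],
  ],
)

```text
clock: 1.9
tcp_pos: [0.5697, 0.1275, 0.3322]
orientation: [-0.0, 0.151, 0.988, 0.001]
wrist_force: [0.9, -1.1, -0.3]
finger_gap: 0.0854
grip_force: 0.0
```

Run:
```python
from h import *
c=cam('wrist','w1.png'); pickle.dump(c,open('w1.pkl','wb')); print(c['world_from_camera'].round(3).tolist())
s=get_state(); print({k:np.round(v,3).tolist() for k,v in s.items()},grasp_offset)
```

```text
[[0.3, 0.905, 0.301, 0.493], [0.954, -0.285, -0.094, 0.151], [0.001, 0.316, -0.949, 0.474], [0.0, 0.0, 0.0, 1.0]]
{'clock': 1.95, 'joint_pos': [0.079, 0.328, 0.312, 1.556, 0.0, 0.387], 'qvel': [-0.047, -0.036, -0.046, 0.006, -0.013, 0.014], 'tau': [1.344, -48.563, 30.784, -0.15, 0.178, -0.133], 'tcp_pos': [0.569, 0.125, 0.332], 'orientation': [-0.001, 0.153, 0.988, -0.0], 'wrist_force': [-0.249, -0.57, -1.398], 'ft_torque': [-0.039, -0.03, 0.008], 'grip_force': 0.0, 'finger_gap': 0.085} 0.0187
```

View pics/w1.png

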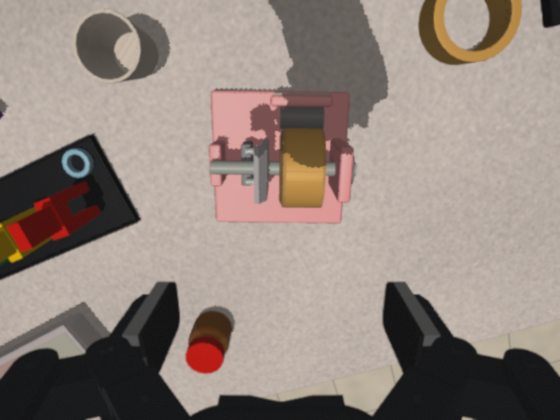

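The wrist view from above shows the gap, with the cheek's inner edge near column 268 and the roll face near column 281 (row 165). The tray spacers are at left. I cast those edges onto their known heights.

```bash
cat > m3.py <<'E'
from m2 import *
def ray(c,u,v,z):
    n=cv2.undistortPoints(np.array([[[u,v]]],float),c['K'],c['dist_coeffs'])[0,0]
    T=c['world_from_camera']; d=T[:3,:3]@np.r_[n,1]; o=T[:3,3]
    return o+d*(z-o[2])/d[2]
if __name__=='__main__':
  c=pickle.load(open('w1.pkl','rb')); L=loc(pts(c))
  for v in (147,152,157,177,182,187,192):
    print(v,'x@98',loc(ray(c,268,v,.098))[0].round(1),[tuple(c['image'][v,u]) and '%d:%d,%d,%d z%d y%.1f'%(u,*c['image'][v,u],L[v,u,2],L[v,u,1]) for u in range(250,286,1)] if v in(152,182) else '')
  print('col->y at z98, 68', [(u,loc(ray(c,u,180,.098))[1].round(1),loc(ray(c,u,180,.068))[1].round(1)) for u in (260,266,268,270,280,282,284)])
  im=cv2.resize(c['image'][115:220,230:350],(800,700)[:2],interpolation=2)[:600]
  cv2.imwrite('pics/crop2.png',cv2.resize(cv2.convertScaleAbs(c['image'][120:215,232:352][...,::-1],alpha=1.4),(758,600),interpolation=cv2.INTER_NEAREST))
E
python3 m3.py
```

```text
147 x@98 -26.2 
152 x@98 -21.0 ['250:172,174,167 z63 y-33.0', '251:170,172,163 z62 y-32.0', '252:162,163,155 z64 y-30.6', '253:148,148,142 z109 y-26.2', '254:119,117,114 z109 y-25.1', '255:96,93,93 z110 y-24.0', '256:91,89,88 z110 y-23.0', '257:91,88,88 z112 y-21.9', '258:87,84,84 z113 y-20.8', '259:82,80,79 z110 y-20.0', '260:81,79,78 z108 y-19.1', '261:80,79,78 z108 y-18.1', '262:82,79,79 z105 y-17.2', '263:88,85,84 z103 y-16.3', '264:103,100,98 z101 y-15.4', '265:110,107,105 z99 y-14.4', '266:105,102,101 z98 y-13.4', '267:88,84,83 z79 y-13.0', '268:89,74,73 z46 y-13.0', '269:110,78,77 z20 y-12.6', '270:119,79,79 z19 y-11.3', '271:120,80,79 z18 y-10.1', '272:120,80,79 z20 y-8.8', '273:120,79,78 z19 y-7.6', '274:120,80,79 z20 y-6.3', '275:121,80,80 z19 y-5.0', '276:121,80,79 z19 y-3.8', '277:121,81,79 z20 y-2.5', '278:118,79,76 z19 y-1.2', '279:107,75,66 z94 y0.2', '280:98,74,54 z99 y1.2', '281:95,73,47 z102 y2.3', '282:89,69,44 z103 y3.3', '283:91,72,46 z104 y4.3', '284:100,78,49 z105 y5.3', '285:110,85,51 z106 y6.3']
157 x@98 -15.7 
177 x@98 5.7 
182 x@98 11.2 ['250:179,181,176 z6
[... 698 characters left out ...]
20 y-7.3', '274:220,159,156 z20 y-6.1', '275:220,159,155 z18 y-4.8', '276:220,159,156 z19 y-3.5', '277:220,159,156 z19 y-2.2', '278:209,149,145 z19 y-0.9', '279:155,112,102 z106 y0.5', '280:112,86,62 z107 y1.6', '281:109,84,52 z108 y2.6', '282:126,98,60 z110 y3.6', '283:158,121,74 z112 y4.6', '284:173,132,80 z111 y5.7', '285:179,137,80 z112 y6.7']
187 x@98 16.7 
192 x@98 22.3 
col->y at z98, 68 [(260, np.float64(-19.9), np.float64(-21.5)), (266, np.float64(-13.4), np.float64(-14.6)), (268, np.float64(-11.3), np.float64(-12.3)), (270, np.float64(-9.2), np.float64(-10.0)), (280, np.float64(1.6), np.float64(1.6)), (282, np.float64(3.7), np.float64(3.9)), (284, np.float64(5.8), np.float64(6.2))]
```

View pics/crop2.png

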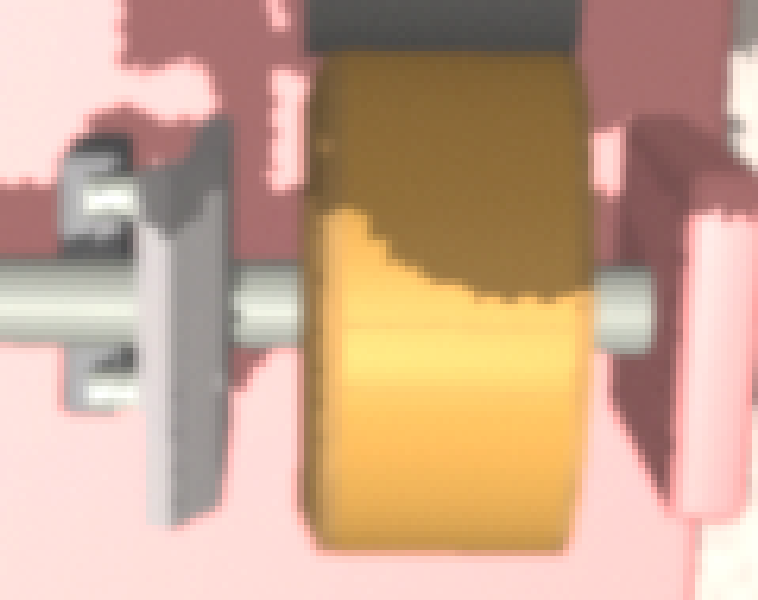

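The gap measures about 13.3 mm, which suggests yellow, and inserting it will confirm or refute that. I go above yellow and measure it with the same wrist camera so the calibration bias cancels.

>>> step_arm(
  deltas=[
    [-2, -43, 0, 0, 0, 2.7, 0.3],
    [-2, -43, 0, 0, 0, 2.7, 0.3],
    [-2, -43, 0, 0, 0, 2.7, 0.3],
    [-2, -43, 0, 0, 0, 2.7, 0.3],
  ],
)

```text
clock: 2.35
tcp_pos: [0.5588, -0.0512, 0.3331]
orientation: [-0.0, 0.061, 0.998, -0.0]
wrist_force: [0.1, -0.1, 0.3]
finger_gap: 0.0558
grip_force: 0.0
```

>>> step_arm(
  deltas=[
    [-2, -43, 0, 0, 0, 2.7, 0.3],
    [-2, -43, 0, 0, 0, 2.7, 0.3],
    [-2, -43, 0, 0, 0, 2.7, 0.3],
    [-3, -42, 0, 0, 0, 2.6, 0.3],
    [0, 0, 0, 0, 0, 0, 0.3],
  ],
)

```text
clock: 2.85
tcp_pos: [0.5492, -0.2256, 0.3321]
orientation: [-0.001, -0.028, 1.0, -0.0]
wrist_force: [-0.0, -0.6, -0.8]
finger_gap: 0.0554
grip_force: 0.0
```

```bash
cat > m4.py <<'E'
from m3 import *
import sys
rngs={'red':[(0,8),(172,180)],'yellow':[(20,32)],'green':[(50,80)]}
def tabs(c,zlo=.132,zhi=.150):
    P=pts(c); h=cv2.cvtColor(c['image'],cv2.COLOR_RGB2HSV)
    for k,hs in rngs.items():
        m=np.zeros(h.shape[:2],bool)
        for a,b in hs: m|=(h[...,0]>=a)&(h[...,0]<=b)&(h[...,1]>140)&(h[...,2]>40)
        q=P[m&(P[...,2]>zlo)&(P[...,2]<zhi)]
        if len(q)>20:
            r=cv2.minAreaRect((q[:,:2]*1000).astype(np.float32)); print(k,len(q),np.round(r[0],1),np.round(r[1],1),round(r[2],1),'z',np.median(q[:,2]).round(4))
if __name__=='__main__':
    c=cam('wrist','w2.png'); pickle.dump(c,open('w2.pkl','wb')); tabs(c)
    s=get_state(); print(s['tcp_pos'].round(4) if hasattr(s['tcp_pos'],'round') else s['tcp_pos'],s['orientation'],s['finger_gap'])
    c=pickle.load(open('w1.pkl','rb')); L=loc(pts(c)); g=cv2.cvtColor(c['image'],cv2.COLOR_RGB2HSV)
    q=(L[...,2]>14)&(L[...,2]<26)&(abs(L[...,:2])<95).all(-1)&(g[...,1]>50); print('base w1',cv2.minAreaRect(L[q][:,:2].astype(np.float32)))
    for y0,y1 in((-10,-3),(-60,-45)):
        a=L[(L[...,1]>y0)&(L[...,1]<y1)&(L[...,2]>66)&(L[...,2]<82)&(abs(L[...,0])<15)]; print('axle',len(a),a[:,0].min().round(1),a[:,0].max().round(1),a[a[:,2]>a[:,2].max()-3].mean(0).round(1))
E
python3 m4.py
```

```text
red 551 [ 542. -146.] [30.3 14.7] 1.3 z 0.1413
yellow 461 [ 551.4 -217.1] [29.1 13.5] 3.4 z 0.1415
green 480 [ 560.6 -288.7] [28.4 14.2] 3.8 z 0.1414
[ 0.5494 -0.2231  0.3324] [-8.39204381e-04 -2.83698769e-02  9.99597072e-01  3.72727258e-04] 0.05527367266510576
base w1 ((1.8800277709960938, 0.26261138916015625), (170.43833923339844, 170.08236694335938), 89.74176788330078)
axle 98 -6.5 8.1 [ 0.9 -6.4 75.1]
axle 185 -6.6 8.9 [  1.  -52.5  75.3]
```

>>> step_arm(
  deltas=[
    [0.4, 2.4, -40, 0, 0, 0.1, 0.3],
    [0, 0, -45, 0, 0, 0, 0.3],
    [0, 0, -45, 0, 0, 0, 0.3],
    [0, 0, -45, 0, 0, 0, 0.3],
    [0, 0, -30, 0, 0, 0, 0.3],
  ],
)

```text
clock: 3.4
tcp_pos: [0.5491, -0.2155, 0.1252]
orientation: [-0.002, -0.032, 0.999, 0.001]
wrist_force: [0.5, 0.1, 0.6]
finger_gap: 0.0554
grip_force: 0.0
```

>>> step_arm(
  deltas=[
    [0, 0, -18, 0, 0, 0, 0.3],
    [0, 0, 0, 0, 0, 0, 0.3],
    [0, 0, 0, 0, 0, 0, -0.6],
    [0, 0, 0, 0, 0, 0, -1],
    [0, 0, 0, 0, 0, 0, -1],
  ],
  newtons=40,
)

```text
clock: 3.9
tcp_pos: [0.5525, -0.2177, 0.1122]
orientation: [0.001, -0.033, 0.999, -0.001]
wrist_force: [-1.0, 5.1, 7.4]
finger_gap: 0.0134
grip_force: 41.9
```

>>> step_arm(
  deltas=[
    [0, 0, 0, 0, 0, 0, -1],
    [0, 0, 0, 0, 0, 0, -1],
  ],
)

```text
clock: 4.1
tcp_pos: [0.5526, -0.2178, 0.1122]
orientation: [0.002, -0.033, 0.999, -0.001]
wrist_force: [0.3, 0.7, 6.3]
finger_gap: 0.0136
grip_force: 41.3
```

>>> step_arm(
  deltas=[
    [0, 0, 20, 0, 0, 0, -1],
    [0, 0, 45, 0, 0, 0, -1],
    [0, 0, 45, 0, 0, 0, -1],
    [0, 0, 45, 0, 0, 0, -1],
    [1, 41, 10, 0, 0, -2.7, -1],
  ],
)

```text
clock: 4.6
tcp_pos: [0.5549, -0.1808, 0.2813]
orientation: [0.005, -0.006, 1.0, -0.003]
wrist_force: [1.1, 0.0, -1.4]
finger_gap: 0.0135
grip_force: 40.4
```

>>> step_arm(
  deltas=[
    [2, 41, 0, 0, 0, -2.7, -1],
    [2, 42, 0, 0, 0, -2.7, -1],
    [2, 42, 0, 0, 0, -2.8, -1],
    [2, 42, 0, 0, 0, -2.8, -1],
    [2, 42, 0, 0, 0, -2.8, -1],
  ],
)

```text
clock: 5.1
tcp_pos: [0.5624, 0.0341, 0.2758]
orientation: [0.0, 0.112, 0.994, -0.0]
wrist_force: [0.1, -0.5, -0.3]
finger_gap: 0.0134
grip_force: 40.4
```

>>> step_arm(
  deltas=[
    [2, 42, 0, 0, 0, -2.8, -1],
    [2, 41, 0, 0, 0, -2.7, -1],
    [0, 0, -15, 0, 0, 0, -1],
    [0, 0, 0, 0, 0, 0, -1],
    [0, 0, 0, 0, 0, 0, -1],
  ],
)

```text
clock: 5.6
tcp_pos: [0.5662, 0.1153, 0.2603]
orientation: [-0.0, 0.159, 0.987, -0.0]
wrist_force: [-1.1, -0.4, -0.2]
finger_gap: 0.0132
grip_force: 40.4
```

Run:
```python
from m4 import *
s=get_state(); print({k:np.round(s[k],4).tolist() for k in('clock','tcp_pos','orientation','wrist_force','finger_gap')})
c=cam('wrist','w3.png'); pickle.dump(c,open('w3.pkl','wb')); tabs(c,.2,.4); E=0
w=cam('top','t3.png')
z=get_state()['tcp_pos'][2]; print(z)
```

```text
{'clock': 5.6, 'tcp_pos': [0.5662, 0.1153, 0.2603], 'orientation': [-0.0004, 0.1586, 0.9873, -0.0002], 'wrist_force': [-1.0657, -0.3813, -0.2024], 'finger_gap': 0.0132}
yellow 5727 [561.5 117.2] [17.3 39.9] 72.0 z 0.284
0.2609982769050569
```

View pics/w3.png

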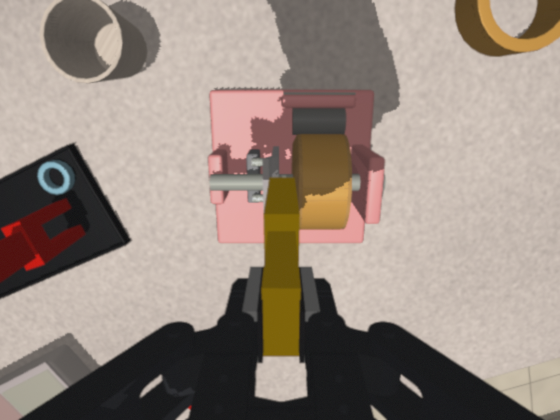

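Yellow is held squarely, with its feet (row ~190) above the gap. I shift 0.8 mm toward the roll and lower, watching the force.

>>> step_arm(
  deltas=[
    [0.3, 0.8, -15, 0, 0, 0, -1],
    [0, 0, -15, 0, 0, 0, -1],
    [0, 0, -8, 0, 0, 0, -1],
    [0, 0, -3, 0, 0, 0, -1],
    [0, 0, -2, 0, 0, 0, -1],
  ],
)

```text
clock: 6.2
tcp_pos: [0.567, 0.1159, 0.2176]
orientation: [0.0, 0.159, 0.987, 0.0]
wrist_force: [-0.6, 0.3, -1.1]
finger_gap: 0.0135
grip_force: 40.5
```

>>> step_arm(
  deltas=[
    [0, 0, -2, 0, 0, 0, -1],
    [0, 0, -2, 0, 0, 0, -1],
    [0, 0, -2, 0, 0, 0, -1],
  ],
)

```text
clock: 6.5
tcp_pos: [0.5675, 0.1168, 0.2121]
orientation: [0.001, 0.158, 0.987, 0.001]
wrist_force: [1.0, 1.6, 3.9]
finger_gap: 0.0134
grip_force: 41.0
```

>>> step_arm(
  deltas=[
    [0, 0, -2, 0, 0, 0, -1],
    [0, 0, -2, 0, 0, 0, -1],
    [0, 0, -2, 0, 0, 0, -1],
  ],
)

```text
clock: 6.8
tcp_pos: [0.5675, 0.1163, 0.2062]
orientation: [0.001, 0.159, 0.987, 0.0]
wrist_force: [-0.4, 0.4, 7.6]
finger_gap: 0.0133
grip_force: 41.5
```

>>> step_arm(
  deltas=[
    [0, 0, -2, 0, 0, 0, -1],
    [0, 0, -2, 0, 0, 0, -1],
    [0, 0, -2, 0, 0, 0, -1],
  ],
)

```text
clock: 7.1
tcp_pos: [0.567, 0.1164, 0.1993]
orientation: [0.0, 0.159, 0.987, 0.0]
wrist_force: [0.4, 0.6, 3.6]
finger_gap: 0.0131
grip_force: 40.9
```

>>> step_arm(
  deltas=[
    [0, 0, -2, 0, 0, 0, -1],
    [0, 0, -2, 0, 0, 0, -1],
    [0, 0, -2, 0, 0, 0, -1],
  ],
)

```text
clock: 7.4
tcp_pos: [0.5668, 0.1165, 0.193]
orientation: [-0.0, 0.158, 0.987, 0.0]
wrist_force: [0.3, 1.1, 3.4]
finger_gap: 0.0133
grip_force: 40.9
```

It is past the lip with about 3 N of drag. I continue down over the axle.

>>> step_arm(
  deltas=[
    [0, 0, -3, 0, 0, 0, -1],
    [0, 0, -3, 0, 0, 0, -1],
    [0, 0, -3, 0, 0, 0, -1],
    [0, 0, -3, 0, 0, 0, -1],
    [0, 0, -3, 0, 0, 0, -1],
  ],
)

```text
clock: 7.9
tcp_pos: [0.5668, 0.1164, 0.178]
orientation: [-0.0, 0.159, 0.987, 0.0]
wrist_force: [0.2, 1.1, 3.2]
finger_gap: 0.0135
grip_force: 40.9
```

>>> step_arm(
  deltas=[
    [0, 0, -5, 0, 0, 0, -1],
    [0, 0, -5, 0, 0, 0, -1],
    [0, 0, -5, 0, 0, 0, -1],
    [0, 0, -5, 0, 0, 0, -1],
    [0, 0, -5, 0, 0, 0, -1],
  ],
)

```text
clock: 8.4
tcp_pos: [0.5668, 0.1165, 0.1528]
orientation: [-0.0, 0.158, 0.987, 0.0]
wrist_force: [-0.3, 1.9, 2.9]
finger_gap: 0.0136
grip_force: 41.0
```

>>> step_arm(
  deltas=[
    [0, 0, -5, 0, 0, 0, -1],
    [0, 0, -5, 0, 0, 0, -1],
    [0, 0, -4, 0, 0, 0, -1],
    [0, 0, -3, 0, 0, 0, -1],
  ],
)

```text
clock: 8.8
tcp_pos: [0.5668, 0.1165, 0.1359]
orientation: [-0.0, 0.159, 0.987, 0.0]
wrist_force: [1.0, 1.9, 2.5]
finger_gap: 0.0134
grip_force: 40.9
```

>>> step_arm(
  deltas=[
    [0, 0, -2, 0, 0, 0, -1],
    [0, 0, -2, 0, 0, 0, -1],
    [0, 0, -1, 0, 0, 0, -1],
    [0, 0, 0, 0, 0, 0, -1],
  ],
)

```text
clock: 9.2
tcp_pos: [0.5668, 0.1164, 0.1311]
orientation: [-0.0, 0.159, 0.987, 0.0]
wrist_force: [1.9, 3.3, 0.3]
finger_gap: 0.0131
grip_force: 40.4
```

>>> step_arm(
  deltas=[
    [0, 0, -1, 0, 0, 0, -1],
    [0, 0, -1, 0, 0, 0, -1],
    [0, 0, 0, 0, 0, 0, -1],
  ],
)

```text
clock: 9.5
tcp_pos: [0.5669, 0.1164, 0.1293]
orientation: [0.0, 0.159, 0.987, 0.0]
wrist_force: [1.8, 3.4, 1.1]
finger_gap: 0.0135
grip_force: 40.6
```

>>> step_arm(
  deltas=[
    [0, 0, -1, 0, 0, 0, -1],
    [0, 0, 0, 0, 0, 0, -1],
  ],
)

```text
clock: 9.7
tcp_pos: [0.5669, 0.1164, 0.1283]
orientation: [0.0, 0.159, 0.987, 0.0]
wrist_force: [2.1, 2.7, 1.1]
finger_gap: 0.0132
grip_force: 40.7
```

>>> step_arm(
  deltas=[
    [0, 0, -1, 0, 0, 0, -1],
    [0, 0, 0, 0, 0, 0, -1],
  ],
)

```text
clock: 9.9
tcp_pos: [0.567, 0.1165, 0.1282]
orientation: [0.0, 0.158, 0.987, 0.0]
wrist_force: [-0.9, 2.4, 7.1]
finger_gap: 0.0134
grip_force: 41.4
```

>>> step_arm(
  deltas=[
    [0, 0, -1, 0, 0, 0, -1],
    [0, 0, 0, 0, 0, 0, -1],
  ],
)

```text
clock: 10.1
tcp_pos: [0.5671, 0.1165, 0.1282]
orientation: [0.001, 0.158, 0.987, 0.0]
wrist_force: [-2.5, 3.8, 12.6]
finger_gap: 0.0133
grip_force: 42.3
```

Run:
```python
from m4 import *
s=get_state(); print({k:np.round(s[k],4).tolist() for k in('clock','tcp_pos','orientation','wrist_force','finger_gap')})
c=cam('wrist','w4.png'); pickle.dump(c,open('w4.pkl','wb'))
L=loc(pts(c)); g=cv2.cvtColor(c['image'],cv2.COLOR_RGB2HSV)
q=(L[...,2]>108)&(L[...,2]<118)&(abs(L[...,0])<29)&(L[...,1]<-15)&(L[...,1]>-40)&(g[...,1]<80)
print('lip top',len(L[q]),np.percentile(L[q],[2,50,98],axis=0).round(1).tolist() if q.any() else '')
```

```text
{'clock': 10.1, 'tcp_pos': [0.5671, 0.1165, 0.1282], 'orientation': [0.0009, 0.1584, 0.9874, 0.0003], 'wrist_force': [-2.46, 3.8077, 12.6265], 'finger_gap': 0.0133}
lip top 1159 [[-28.6, -31.2, 108.2], [-11.9, -27.2, 111.0], [7.6, -23.5, 113.1]]
```

View pics/w4.png

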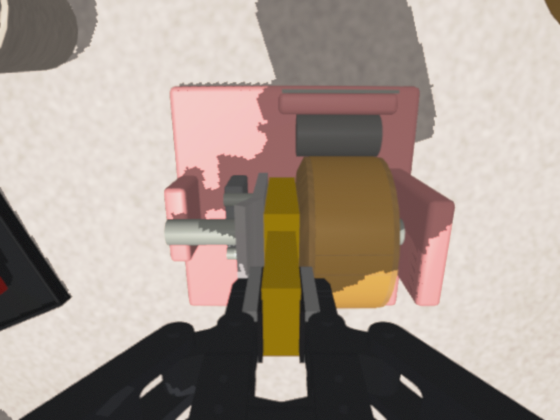

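The spacer is home: it stopped at TCP z 0.128 as predicted, and force rises only against the base. The cheek lip has moved back about 4 mm. I unload the preload, release and retreat.

>>> step_arm(
  deltas=[
    [0, 0, 2, 0, 0, 0, -1],
    [0, 0, 0, 0, 0, 0, -0.5],
    [0, 0, 0, 0, 0, 0, 0],
    [0, 0, 0, 0, 0, 0, 0.2],
    [0, 0, 0, 0, 0, 0, 0.2],
  ],
)

```text
clock: 10.65
tcp_pos: [0.5665, 0.116, 0.1279]
orientation: [-0.0, 0.159, 0.987, -0.0]
wrist_force: [-0.4, 0.5, 0.1]
finger_gap: 0.051
grip_force: 0.0
```

>>> step_arm(
  deltas=[
    [0, 0, 10, 0, 0, 0, 0.2],
    [0, 0, 30, 0, 0, 0, 0.2],
    [0, 0, 45, 0, 0, 0, 0.2],
    [0, 0, 45, 0, 0, 0, 0.2],
    [0, 0, 45, 0, 0, 0, 0.2],
  ],
)

```text
clock: 11.15
tcp_pos: [0.5664, 0.1163, 0.3059]
orientation: [0.0, 0.159, 0.987, 0.0]
wrist_force: [0.5, -0.3, 0.4]
finger_gap: 0.0512
grip_force: 0.0
```

>>> step_arm(
  deltas=[
    [0, 0, 30, 0, 0, 0, 0.2],
    [0, 0, 0, 0, 0, 0, 0.2],
    [0, 0, 0, 0, 0, 0, 0.2],
    [0, 0, 0, 0, 0, 0, 0.2],
  ],
)

```text
clock: 11.55
tcp_pos: [0.5663, 0.1163, 0.3322]
orientation: [-0.001, 0.159, 0.987, -0.0]
wrist_force: [-0.2, -1.1, -0.3]
finger_gap: 0.0514
grip_force: 0.0
```

Run:
```python
from m4 import *
c=cam('wrist','w5.png'); s=get_state(); print(s['tcp_pos'],s['finger_gap'],s['clock'])
tabs(c,.148,.165); tabs(c)
L=loc(pts(c)); g=cv2.cvtColor(c['image'],cv2.COLOR_RGB2HSV)
y=(g[...,0]>=20)&(g[...,0]<=32)&(g[...,1]>140)&(L[...,2]>148)&(L[...,2]<165)
r=cv2.minAreaRect(L[y][:,:2].astype(np.float32)); print('tab loc',r,np.median(L[y][:,2]))
q=(L[...,2]>109)&(L[...,2]<118)&(abs(L[...,0])<29)&(L[...,1]<-15)&(L[...,1]>-40)&(g[...,1]<80)
for n,LL in (('now',L),('w1',loc(pts(pickle.load(open('w1.pkl','rb')))))):
    q=(LL[...,2]>109)&(LL[...,2]<118)&(abs(LL[...,0])<29)&(LL[...,1]<-15)&(LL[...,1]>-40); print(n,'lip',q.sum(),np.percentile(LL[q],[2,50,98],axis=0)[:,1].round(1))
cv2.imwrite('pics/crop5.png',cv2.resize(c['image'][90:260,180:400][...,::-1],(770,595),interpolation=2))
```

```text
[0.56615925 0.11629105 0.33182377] 0.05139089810597596 11.6
yellow 535 [566.3 116.7] [13.8 30. ] 71.8 z 0.158
red 550 [ 541.7 -145.4] [30.6 16.4] 1.0 z 0.1411
yellow 55 [552.4 121.7] [13.2  0.8] 71.4 z 0.1407
tab loc ((2.266969680786133, -9.093282699584961), (13.78835391998291, 29.956872940063477), 89.92948150634766) 157.96591575762653
now lip 385 [-31.1 -27.4 -23.8]
w1 lip 384 [-26.2 -22.3 -19.1]
```

View pics/crop5.png

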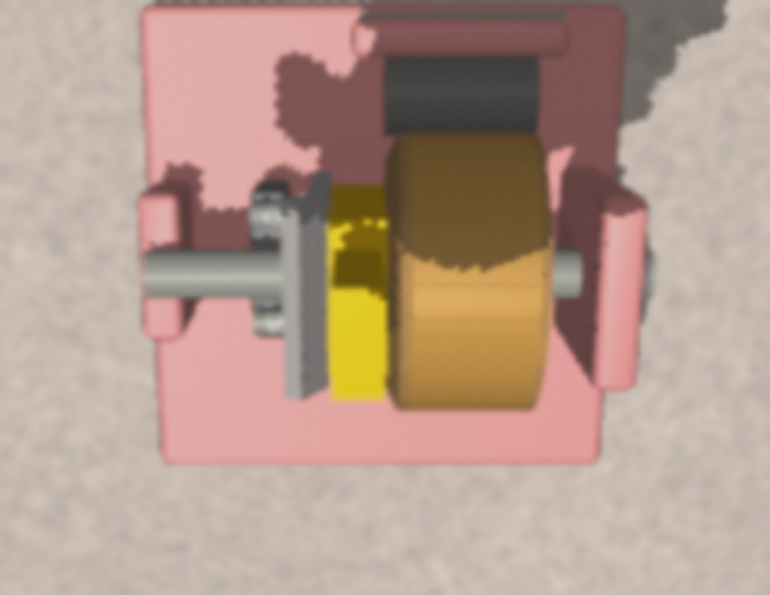

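Yellow's tab top is at 158 mm, so it is fully home. It is upright against the roll face, and the cheek is pushed back about 5 mm, short of the 6 mm stop. One quick check of the tray, then I hand in.

Run:
```python
from m4 import *
tabs(cam('side')); tabs(cam('side'),.148,.165)
print(hand_in())
```

```text
red 115 [ 542.4 -146.3] [29.5 14.9] 1.1 z 0.1405
yellow 68 [564.9 111.1] [ 6.2 27.8] 73.8 z 0.1411
green 138 [ 561.5 -288.6] [29. 15.] 4.6 z 0.1409
yellow 68 [565.8 115.8] [16.9 27.5] 77.5 z 0.1562
the job is handed in; nothing more can be done
None
```

The yellow spacer is fully home astride the axle and let go, with the cheek pushed back about 5 mm (6 mm stop) and no logged reading over 13 N; it was the only one I tried, red and green still stand in the tray, and the job is handed in.

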